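# Tip an instrument case into the drilling fixture and flip its strap over

### The arm

A 7-joint arm with a two-finger parallel gripper is mounted at the origin on the work surface. World frame = base frame: x ahead of the robot, y to its left, z up, the work surface at z = 0. Lengths are in m, angles in rad, forces in N, time in s.
With the tool pointing down it reaches from about 0.4 to 0.85 m from the base axis. Payload 10.4 kg.
Tool frame: the origin (TCP) lies on the mounting face of the last link; the fingertips stand r.tips_ahead ahead of it and the grasp point (between the pads) lies 164 mm ahead of it (r.tips_ahead is the distance from the TCP to the fingertips, in m); z points along the fingers, y is the line along which they close (so a half turn about z gives the same grasp; the last joint's range is limited). The gripper opens to 87 mm and grips with 3 to 60 N. Pads are 19 mm wide; open, the fingers measure 117 mm over their backs; the gripper's body (75 mm by 190 mm) begins 51 mm behind the grasp point.
Start: joints at [-1.259, 0.332, -0.065, 1.46, 0.022, 1.35, -0.088], TCP at [0.205, 0.59, 0.405] pointing down, gripper open.
Joint ranges: [-2.6, 2.6], [-0.5, 2.12], [-1.47, 1.34], [0.16, 2.42], [-1.27, 4.41], [0.06, 2.06], [-2.6, 2.6]. Speed limits (rad/s): [2.22, 2.22, 2.79, 2.79, 3.14, 3.14, 3.14].

### API

Orientations are given as a unit quaternion [x, y, z, w].
In Python, from bench import telemetry, imaging, job, r gives the robot as it stands.
- The arm moves only by the tool move_arm, never from a script. Its argument "steps" is a list of rows, each an object of numbers: "dx", "dy", "dz": the shift along the tool's x, y, z in cm; "spin": the turn about the tool's z in rad. In form: [{"dx": .., "dy": .., "dz": .., "spin": ..}, ...]. A call has 1 to 12 rows; each row shifts and turns the commanded pose from where the row before left it, along the tool's axes as they then stand; what a row does not reach is not made up. A row lasts 1/10 s, in which the tool goes at most 50 mm and 8.59 degrees, less where a joint would pass 70% of its speed; a pose out of reach is approached as far as the arm can. A call with a gripper value outside its range is refused whole. "claw" is the finger opening in cm, from 0 to 8.7, set as the call begins (left out, the last holds). The fingers move at their own pace and stop on an object; "squeeze" is the grip in N (left out, the last holds). Time passes only in rows, so rows that do not move let the fingers close. It gives the time, the measured TCP pose, the force, the opening and the grip force at its end, in the units of the state.
- telemetry.read_state(): the state, without advancing time (a new reading comes with each control period).
- imaging.camera(name): name is "scene" or "top"; returns a dict with "img" (400x640x3 uint8, red, green, blue), "camera_matrix" (3x3 intrinsics, pixels), "R" (3x3) and "t" (3): a world point X has camera coordinates R X + t. Camera axes: x right, y down, z forward; pixel columns grow to the right and rows downward; lengths in m; the calibration is good to about 2 mm. A picture is of the moment at which its call begins. There is no depth.
- job.close_job(): hands the job in; it is judged then, once.
The state is a dict: "time": time; "joint_positions": joint angles; "joint_vel": joint speeds; "joint_torque": joint torques, N m; "ee_pos": TCP position; "eef_rot": TCP orientation; "ft_force": force on the tool from outside, world axes, zero at the start; "torque": the same for the moment, N m; "width": finger opening in m; "grip_force": force on a finger pad.
Only numpy, scipy, OpenCV 4.12 (cv2) and the standard library are available. Lean on these libraries where they do the work, as an engineer would, in place of code of your own. Each camera call takes 0.05 s, during which the arm holds its last target. There are 200 camera calls.

### The job

Get the blue instrument case ready for drilling using pushes only: push it over towards the dark end stop so that it lies on its back on the fixture's plate with the front panel up, then push it along the plate until its end sits flush against the stop, then flip the red hold-down strap over and press it down until it rests flat on the case. Do not lift or carry the case, and leave the mug, bottle and screwdriver alone.

Things in the scene. Friction and masses are not known exactly. Their poses are not given: they have to be found in the camera images.
- jig: Drilling fixture, fixed: aluminium plate 150 (x) x 240 (y) x 15 mm. Origin: centre of the plate's underside, at bench height; z up. A dark end stop (90 wide in x, top 40 mm above the bench) stands across the +y end, its flat inner face at y = +100 mm. The strap's hinge cheeks (x -74 to -58, y 31 to 79, 68 mm high) stand on the -x edge.
- case_center (a point): Centre of the loose blue case, 70 (own x) x 40 (own y) x 120 mm (own z), 0.2 to 0.42 kg. At the start it stands on end (own z up) on the plate near its -y end, turned up to 0.1 rad. Its broad own -y face is the front panel (aluminium, dark display, coloured dots) and looks to the plate's -y end. Pushed 90 mm above the plate on the panel it tips toward the stop, not sliding, and lands panel up.
- seat (a point): Point on the plate's top under the centre of the seated case (lying, against the stop): fixture x 0, y +40, z 15 mm. The seated case's centre is 20 mm above it, and its end away from the stop is at fixture y -20 mm.
- strap_hinge (a point): Point on the hinge axis of the strap, half-way along the hinge: fixture frame x -66, y +55, z 60 mm. The axis runs along the fixture's y.
- strap_end (a point): Middle of the free end of the red hold-down strap, 92 mm from the hinge axis. The strap is a flat bar 24 mm wide and 8 mm thick, on the hinge axis at its mid thickness.
- strap (a joint): Strap angle in rad: 0 is level, reaching in the fixture's +x over the case, underside 56 mm above the bench, 1 mm over the top of the lying case; grows as the free end rises; pi/2 is upright; at the start 1.6 to 1.9, leaning away from the case. The hinge is stiff (0.12 N m, about 2 N at the free end): the strap stays where it is left.
- mug: White mug, 80 mm across and 85 mm high, beside the fixture's +x side; origin at the centre of its underside. Leave alone.
- oil: White bottle with blue cap, 48 mm across, 120 mm high, beyond the end stop; origin at the centre of its underside. Leave alone.
- driver: Orange-handled screwdriver lying on the bench beside the fixture's -x side. Leave alone.

How it is judged:
On the way, in this order (a step that is already met when the one before it is completed fails the run):
1. the case lies on its back on the plate, front panel up (angle between case_center's own y axis and vertical above 3.05 rad and height (world z) of case_center below 0.042 m), for 0.2 s.
2. the lying case sits flush against the end stop (all of step 1 and y of case_center in the frame of jig above 0.036 m and angle between the z axis of case_center and the y axis of jig, either way round below 0.06 rad and x of case_center in the frame of jig between -0.02 and 0.02 m), for 0.2 s.
3. the strap lies on the seated case (all of step 2 and value of joint strap below 0.06 rad), for 0.2 s.
At the end, for the whole second after the job is handed in: The case lies panel up on the plate (within 5 degrees), its end within 4 mm of the end stop and square to it within 0.06 rad, its centre within 20 mm of the plate's middle line, at rest, and the strap is down on it (joint between -0.08 and 0.06 rad) (all of step 3 and value of joint strap above -0.08 rad and linear speed of case below 0.01 m/s); the robot touches nothing.
It fails at once if the case is lifted (its centre more than 12 mm higher than when standing, or a lying case raised 20 mm) (height (world z) of case_center above 0.087 m or (angle between case_center's own y axis and vertical above 3 rad and height (world z) of case_center above 0.055 m)).
It fails at once if the mug, bottle or screwdriver is moved more than 20 mm (distance of any of mug, oil, driver from where it was at the start of the episode above 0.02 m).
It also fails if it takes over 58 s, if anything falls off the work surface, if the arm or the gripper's body presses on something with over 40 N, if the wrist force passes 120 N, or if a joint passes its speed limit or range.

## Working session

There is one attempt and no reset: what is moved stays moved. The work goes in short steps, Python scripts to look and compute and a tool call to move; the robot and the scene stay as the last step left them, time stands still between calls to the robot, and variables do not carry over. Pictures are saved under pics/ and viewed, at most 10 in all, crops included, and the job is handed in when it is done.

Besides the shell and the picture viewer there is one more tool, called as name([rows], argument=value, ...), one row to a line, values as JSON. move_arm: Moves the arm, as the interface text tells. Its arguments: {"type":"object","properties":{"steps":{"type":"array","items":{"type":"object","properties":{"dx":{"type":"number"},"dy":{"type":"number"},"dz":{"type":"number"},"spin":{"type":"number"}}}},"claw":{"type":"number"},"squeeze":{"type":"number"}},"required":["steps"]}

```bash
mkdir -p pics; python3 - <<'E'
from bench import telemetry, imaging, job, r
import cv2,numpy as np
s=telemetry.read_state();print(s['ee_pos'],s['eef_rot'],s['width'],r.tips_ahead)
for n in("scene","top"):
    c=imaging.camera(n);cv2.imwrite(f"pics/{n}0.png",c["img"][:,:,::-1]);print(n,c["camera_matrix"],c["R"],c["t"])
E
```

```text
[0.20529728 0.59017973 0.4039563 ] [ 1.66594526e-01  9.86025237e-01 -6.97092256e-04 -9.65438395e-05] 0.08727235377416996 0.1822
scene [[376.98297412   0.         319.28960501]
 [  0.         376.98297412 202.35042996]
 [  0.           0.           1.        ]] [[-0.77580065  0.63064401 -0.02053006]
 [ 0.33253119  0.38098574 -0.86271251]
 [-0.53624282 -0.67611981 -0.50527779]] [ 0.40202406 -0.16597564  1.05851293]
top [[429.35845275   0.         321.84779499]
 [  0.         429.35845275 193.87634706]
 [  0.           0.           1.        ]] [[ 0.00727339 -0.99971186 -0.02287572]
 [-0.99661653 -0.00537415 -0.08201597]
 [ 0.0818694   0.02339485 -0.99636845]] [0.08033095 0.60189182 0.88402121]
```

View pics/top0.png

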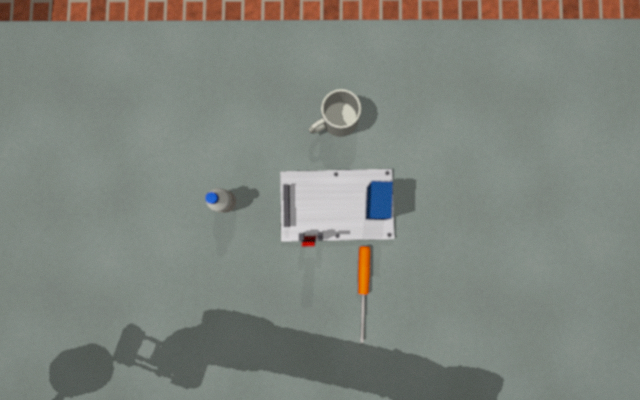

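View pics/scene0.png

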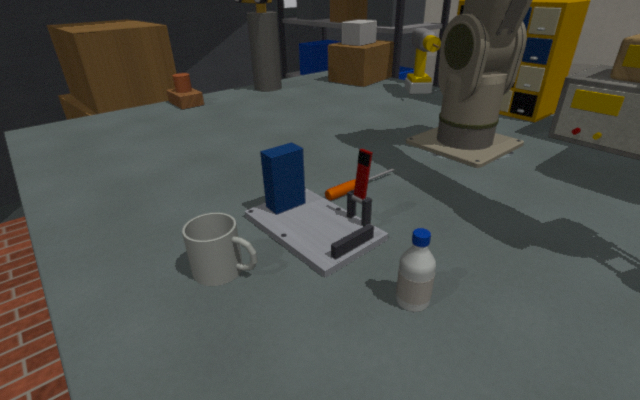

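The top view shows the plate at about (280–395, 168–242), the stop at its left end (290,205), the case at its right end (380,200) and the strap at (308,240). I'll enlarge this for corner readings.

```bash
python3 - <<'E'
import cv2
a=cv2.imread("pics/top0.png")[155:255,270:410]
cv2.imwrite("pics/c1.png",cv2.resize(a,None,fx=5.5,fy=5.5,interpolation=cv2.INTER_CUBIC))
E
```

```text
(no output)
```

View pics/c1.png

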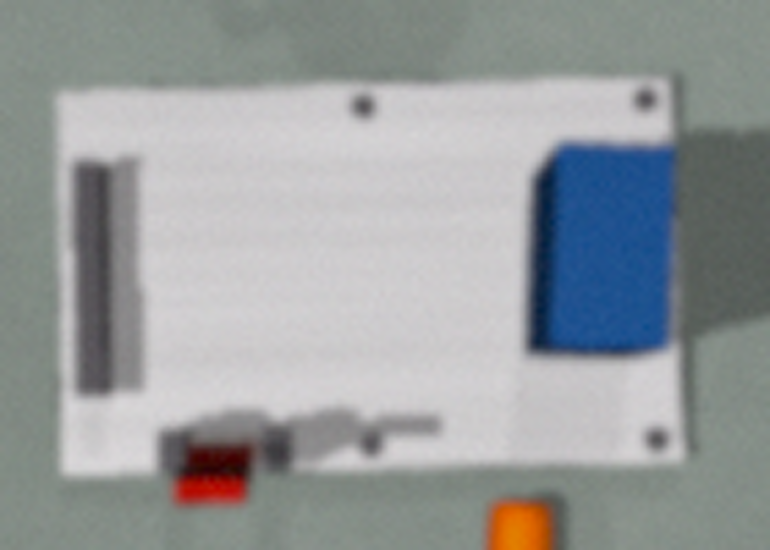

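The plate-top corners in the crop are (57,92), (670,78), (684,460) and (62,474). The case-top corners are (560,145), (675,148), (668,348) and (547,352). The strap's free end is around (210,490).

```bash
cat > h.py <<'E'
import numpy as np
K=np.array([[429.35845275,0,321.84779499],[0,429.35845275,193.87634706],[0,0,1]])
R=np.array([[0.00727339,-0.99971186,-0.02287572],[-0.99661653,-0.00537415,-0.08201597],[0.0818694,0.02339485,-0.99636845]])
t=np.array([0.08033095,0.60189182,0.88402121])
C=-R.T@t
def w(uv,z):
    d=R.T@np.linalg.solve(K,[*uv,1]);return (C+d*(z-C[2])/d[2])[:2]
def crop(p,z,f=5.5,o=(270,155)): return w((np.array(p)+.5)/f-.5+np.array(o),z)
E
python3 - <<'E'
from h import *
P=np.array([crop(p,.015) for p in[(57,92),(670,78),(684,460),(62,474)]])
c=P.mean(0); print(P,c)
# world: left in img = +y fixture
yd=(P[0]+P[3]-P[1]-P[2])/2; xd=(P[0]+P[1]-P[2]-P[3])/2
print('len',np.linalg.norm(yd),np.linalg.norm(xd)); 
th=np.arctan2(-yd[0],yd[1]); th2=np.arctan2(xd[1],xd[0]);print('yaw',th,th2)
a=th*.7+th2*.3; F=np.array([[np.cos(a),-np.sin(a)],[np.sin(a),np.cos(a)]])
Q=np.array([crop(p,.135) for p in[(560,145),(675,148),(668,348),(547,352)]])
print('case world',Q,Q.mean(0)); print('case in jig',(Q-c)@F,((Q-c)@F).mean(0))
e=Q[0]+Q[1]-Q[2]-Q[3];print('case yaw',np.arctan2(e[1],e[0]),np.linalg.norm(e)/2)
for n,p in dict(hinge=(-.066,.055),seat=(0,.04),caseend=(0,-.02)).items(): print(n,c+F@np.array(p))
print('strap end', (crop((210,490),.15)-c)@F)
from scipy.spatial.transform import Rotation as T
print(T.from_quat([1.66594526e-01,9.86025237e-01,-6.97092256e-04,-9.65438395e-05]).as_matrix().round(3))
E
```

```text
[[ 0.65059582  0.17516444]
 [ 0.65710163 -0.0645234 ]
 [ 0.50884582 -0.06900929]
 [ 0.50159371  0.17094406]] [0.57953425 0.05314395]
len 0.2399192273250656 0.1486926865477873
yaw 0.028675908441141908 0.029280252998106597
case world [[ 0.61703417 -0.01059183]
 [ 0.61619569 -0.04939688]
 [ 0.5486047  -0.04663841]
 [ 0.54699045 -0.0060784 ]] [ 0.58220625 -0.02817638]
case in jig [[ 0.03564533 -0.06479124]
 [ 0.03368755 -0.10355594]
 [-0.03379571 -0.09884841]
 [-0.034239   -0.05825871]] [ 0.00032454 -0.08136357]
case yaw -0.05278561821110627 0.06891333878617494
hinge [0.5119748  0.10621674]
seat [0.57838012 0.0931273 ]
caseend [0.58011131 0.03315228]
strap end [-0.07751156  0.05519046]
[[-0.944  0.329 -0.   ]
 [ 0.329  0.944 -0.001]
 [-0.    -0.001 -1.   ]]
```

move_arm([
  {"spin":0.14},
  {"spin":0.14},
  {"spin":0.14},
  {"spin":0.14},
  {"spin":0.14},
  {"spin":0.14},
  {"spin":0.14},
  {"spin":0.14},
  {"spin":0.087},
], claw=3)

```text
$.steps[0]: bad value
```

move_arm([
  {"dx":-2.2,"dy":2.2},
  {"dx":-2.2,"dy":2.2},
  {"dx":-2.2,"dy":2.2},
  {"dx":-2.2,"dy":2.2},
  {"dx":-2.2,"dy":2.2},
  {"dx":-2.2,"dy":2.2},
  {"dx":-2.2,"dy":2.2},
  {"dx":-2.2,"dy":2.2},
  {"dx":-2.2,"dy":2.2},
  {"dx":-2.2,"dy":2.2},
  {"dx":-2.2,"dy":2.2},
  {"dx":-2.2,"dy":2.2},
])

```text
$.steps[0]: bad value
```

move_arm([
  {"dx":-3.6,"dy":0.8},
  {"dx":-3.6,"dy":0.8},
  {"dx":-3.6,"dy":0.8},
  {"dx":-3.6,"dy":0.8},
  {"dx":-3.6,"dy":0.8},
  {"dx":-3.6,"dy":0.8},
  {"dx":-3.6,"dy":0.8},
  {"dx":-3.6,"dy":0.8},
  {"dx":-3.6,"dy":0.8},
  {"dx":-3.6,"dy":0.8},
  {"dx":-3.6,"dy":0.8},
  {"dx":-3.6,"dy":0.8},
])

```text
$.steps[0]: bad value
```

move_arm([
  {"dx":0,"dy":0,"dz":0,"spin":0.14},
  {"dx":0,"dy":0,"dz":0,"spin":0.14},
  {"dx":0,"dy":0,"dz":0,"spin":0.14},
  {"dx":0,"dy":0,"dz":0,"spin":0.14},
  {"dx":0,"dy":0,"dz":0,"spin":0.14},
  {"dx":0,"dy":0,"dz":0,"spin":0.14},
  {"dx":0,"dy":0,"dz":0,"spin":0.14},
  {"dx":0,"dy":0,"dz":0,"spin":0.14},
  {"dx":0,"dy":0,"dz":0,"spin":0.087},
], claw=3)

```text
time: 1.0
ee_pos: [0.2053, 0.5902, 0.4043]
eef_rot: [0.699, 0.715, -0.0, 0.0]
ft_force: [0.2, 0.2, 0.7]
width: 0.0312
grip_force: 0.0
```

move_arm([
  {"dx":-2.2,"dy":2.2,"dz":0,"spin":0},
  {"dx":-2.2,"dy":2.2,"dz":0,"spin":0},
  {"dx":-2.2,"dy":2.2,"dz":0,"spin":0},
  {"dx":-2.2,"dy":2.2,"dz":0,"spin":0},
  {"dx":-2.2,"dy":2.2,"dz":0,"spin":0},
  {"dx":-2.2,"dy":2.2,"dz":0,"spin":0},
  {"dx":-2.2,"dy":2.2,"dz":0,"spin":0},
  {"dx":-2.2,"dy":2.2,"dz":0,"spin":0},
  {"dx":-2.2,"dy":2.2,"dz":0,"spin":0},
  {"dx":-2.2,"dy":2.2,"dz":0,"spin":0},
  {"dx":-2.2,"dy":2.2,"dz":0,"spin":0},
  {"dx":-2.2,"dy":2.2,"dz":0,"spin":0},
])

```text
time: 2.2
ee_pos: [0.4776, 0.3331, 0.4045]
eef_rot: [0.697, 0.717, -0.0, -0.0]
ft_force: [-0.1, -0.1, -0.5]
width: 0.0299
grip_force: 0.0
```

move_arm([
  {"dx":-3.7,"dy":0.8,"dz":0,"spin":0},
  {"dx":-3.7,"dy":0.8,"dz":0,"spin":0},
  {"dx":-3.7,"dy":0.8,"dz":0,"spin":0},
  {"dx":-3.7,"dy":0.8,"dz":0,"spin":0},
  {"dx":-3.7,"dy":0.8,"dz":0,"spin":0},
  {"dx":-3.7,"dy":0.8,"dz":0,"spin":0},
  {"dx":-3.7,"dy":0.8,"dz":0,"spin":0},
  {"dx":-3.7,"dy":0.8,"dz":0,"spin":0},
  {"dx":-3.7,"dy":0.8,"dz":0,"spin":0},
  {"dx":-3.7,"dy":0.8,"dz":0,"spin":0},
  {"dx":-3.7,"dy":0.7,"dz":0,"spin":0},
  {"dx":-3.7,"dy":0.7,"dz":0,"spin":0},
])

```text
time: 3.4
ee_pos: [0.5838, -0.1084, 0.4045]
eef_rot: [0.697, 0.717, -0.0, -0.0]
ft_force: [1.1, -0.2, 0.2]
width: 0.03
grip_force: 0.0
```

move_arm([
  {"dx":0,"dy":0,"dz":2,"spin":0.04},
  {"dx":0,"dy":0,"dz":3,"spin":0.04},
  {"dx":0,"dy":0,"dz":3,"spin":0},
  {"dx":0,"dy":0,"dz":2.5,"spin":0},
  {"dx":0,"dy":0,"dz":1.2,"spin":0},
  {"dx":1,"dy":0,"dz":0,"spin":0},
  {"dx":1,"dy":0,"dz":0,"spin":0},
  {"dx":1,"dy":0,"dz":0,"spin":0},
])

```text
time: 4.2
ee_pos: [0.5859, -0.0757, 0.2891]
eef_rot: [0.725, 0.689, 0.001, 0.001]
ft_force: [0.1, 0.2, 0.1]
width: 0.0298
grip_force: 0.0
```

move_arm([
  {"dx":0.5,"dy":0,"dz":0,"spin":0},
  {"dx":0.5,"dy":0,"dz":0,"spin":0},
  {"dx":0.5,"dy":0,"dz":0,"spin":0},
  {"dx":0.5,"dy":0,"dz":0,"spin":0},
  {"dx":0.5,"dy":0,"dz":0,"spin":0},
  {"dx":0.5,"dy":0,"dz":0,"spin":0},
])

```text
time: 4.8
ee_pos: [0.5868, -0.0469, 0.2878]
eef_rot: [0.725, 0.689, 0.0, 0.0]
ft_force: [0.3, 0.1, 0.4]
width: 0.03
grip_force: 0.3
```

move_arm([
  {"dx":0.4,"dy":0,"dz":0,"spin":0},
  {"dx":0.4,"dy":0,"dz":0,"spin":0},
  {"dx":0.4,"dy":0,"dz":0,"spin":0},
  {"dx":0.4,"dy":0,"dz":0,"spin":0},
  {"dx":0.4,"dy":0,"dz":0,"spin":0},
  {"dx":0.4,"dy":0,"dz":0,"spin":0},
  {"dx":0.4,"dy":0,"dz":0,"spin":0},
  {"dx":0,"dy":0,"dz":0,"spin":0},
])

```text
time: 5.6
ee_pos: [0.5883, -0.0183, 0.2877]
eef_rot: [0.725, 0.689, 0.0, -0.0]
ft_force: [-0.2, 0.3, 0.8]
width: 0.0298
grip_force: 0.0
```

```bash
python3 - <<'E'
from bench import imaging
import cv2
a=imaging.camera("scene")["img"][100:300,170:450,::-1]
cv2.imwrite("pics/s1.png",cv2.resize(a,None,fx=2,fy=2))
E
```

```text
(no output)
```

View pics/s1.png

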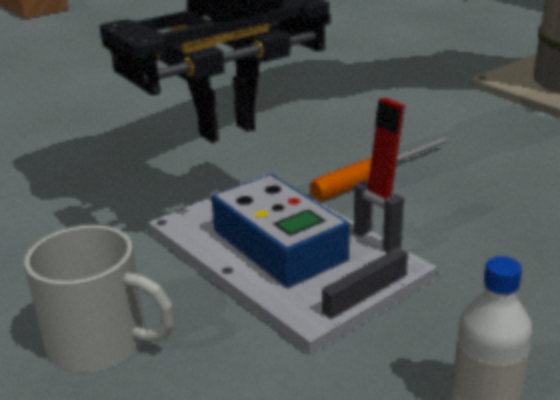

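The case landed panel up (panel centred near (280,215) in the crop), with a gap to the stop. I'll back off, square the tool and check from the top.

move_arm([
  {"dx":-1.5,"dy":0,"dz":0,"spin":-0.04},
  {"dx":-2,"dy":0,"dz":0,"spin":-0.04},
  {"dx":-2,"dy":0,"dz":0,"spin":0},
  {"dx":-2,"dy":0,"dz":0,"spin":0},
  {"dx":0,"dy":0,"dz":2,"spin":0},
  {"dx":0,"dy":0,"dz":2,"spin":0},
  {"dx":0,"dy":0,"dz":2,"spin":0},
  {"dx":0,"dy":0,"dz":1.4,"spin":0},
  {"dx":0,"dy":0,"dz":0,"spin":0},
])

```text
time: 6.55
ee_pos: [0.5877, -0.0941, 0.2119]
eef_rot: [0.697, 0.717, -0.001, -0.001]
ft_force: [-0.0, 0.1, -0.1]
width: 0.0299
grip_force: 0.0
```

```bash
python3 - <<'E'
from bench import imaging
import cv2
a=imaging.camera("top")["img"][155:255,270:410,::-1]
cv2.imwrite("pics/c2.png",cv2.resize(a,None,fx=5.5,fy=5.5,interpolation=cv2.INTER_CUBIC))
E
```

```text
(no output)
```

View pics/c2.png

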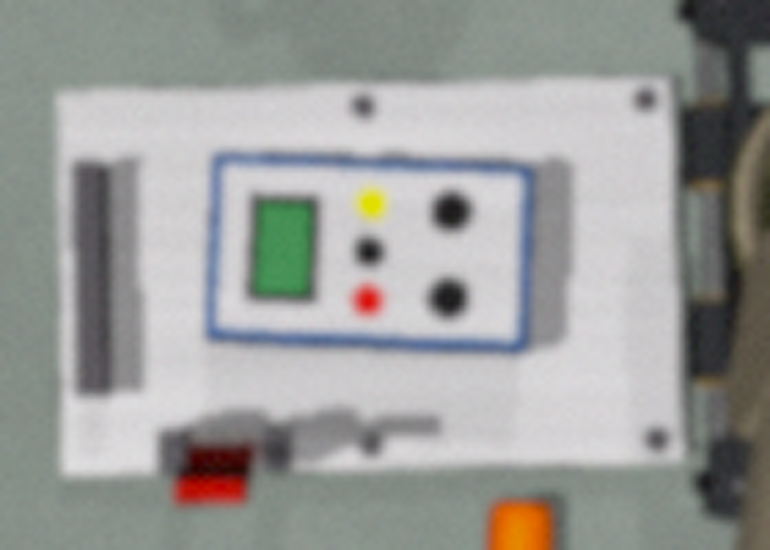

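Case-top corners in this crop are (215,153), (533,167), (525,350) and (208,338).

```bash
python3 - <<'E'
from h import *
c=np.array([.57953,.05314]);a=.029;F=np.array([[np.cos(a),-np.sin(a)],[np.sin(a),np.cos(a)]])
Q=(np.array([crop(p,.055) for p in[(215,153),(533,167),(525,350),(208,338)]])-c)@F
print(Q,Q.mean(0));e=Q[0]+Q[3]-Q[1]-Q[2];print(np.arctan2(-e[0],e[1]))
print('tcp',(np.array([.5877,-.0941])-c)@F)
E
```

```text
[[ 0.0445901   0.05629246]
 [ 0.03647519 -0.06213748]
 [-0.03150749 -0.05712493]
 [-0.02443659  0.06022149]] [ 0.0062803  -0.00068711]
-0.06431881610411021
tcp [ 0.0038972  -0.14741499]
```

move_arm([
  {"dx":2,"dy":0,"dz":0,"spin":0},
  {"dx":2,"dy":0,"dz":0,"spin":0},
  {"dx":1.5,"dy":0.1,"dz":0,"spin":0},
  {"dx":1,"dy":0.1,"dz":0,"spin":0},
  {"dx":0.5,"dy":0,"dz":0,"spin":0},
  {"dx":0.5,"dy":0,"dz":0,"spin":0},
  {"dx":0.5,"dy":0,"dz":0,"spin":0},
  {"dx":0.5,"dy":0,"dz":0,"spin":0},
  {"dx":0.5,"dy":0,"dz":0,"spin":0},
  {"dx":0.5,"dy":0,"dz":0,"spin":0},
], claw=4)

```text
time: 7.6
ee_pos: [0.5876, 0.0008, 0.2138]
eef_rot: [0.697, 0.717, -0.0, 0.0]
ft_force: [0.1, -2.7, 2.4]
width: 0.0398
grip_force: 1.3
```

move_arm([
  {"dx":0.4,"dy":0,"dz":0,"spin":0},
  {"dx":0.4,"dy":0,"dz":0,"spin":0},
  {"dx":0.3,"dy":0,"dz":0,"spin":0},
  {"dx":0.3,"dy":0,"dz":0,"spin":0},
  {"dx":0,"dy":0,"dz":0,"spin":0},
])

```text
time: 8.1
ee_pos: [0.5872, 0.0156, 0.2136]
eef_rot: [0.697, 0.717, 0.0, -0.0]
ft_force: [0.0, -0.3, 0.3]
width: 0.0405
grip_force: 0.0
```

move_arm([
  {"dx":0.2,"dy":0,"dz":0,"spin":0},
  {"dx":0.2,"dy":0,"dz":0,"spin":0},
  {"dx":0.1,"dy":0,"dz":0,"spin":0},
])

```text
time: 8.4
ee_pos: [0.587, 0.0202, 0.2136]
eef_rot: [0.697, 0.717, -0.0, -0.0]
ft_force: [0.0, -2.3, 0.7]
width: 0.0401
grip_force: 0.8
```

move_arm([
  {"dx":0.1,"dy":0,"dz":0,"spin":0},
  {"dx":0.1,"dy":0,"dz":0,"spin":0},
])

```text
time: 8.6
ee_pos: [0.587, 0.0221, 0.2136]
eef_rot: [0.697, 0.717, -0.0, -0.0]
ft_force: [-0.6, -1.0, 0.1]
width: 0.0397
grip_force: 0.7
```

move_arm([
  {"dx":0.1,"dy":0,"dz":0,"spin":0},
  {"dx":0.1,"dy":0,"dz":0,"spin":0},
])

```text
time: 8.8
ee_pos: [0.5869, 0.0229, 0.2136]
eef_rot: [0.697, 0.717, -0.001, 0.0]
ft_force: [0.1, -6.9, -0.3]
width: 0.0404
grip_force: 4.1
```

move_arm([
  {"dx":0.1,"dy":0,"dz":0,"spin":0},
  {"dx":0.1,"dy":0,"dz":0,"spin":0},
  {"dx":0,"dy":0,"dz":0,"spin":0},
  {"dx":0,"dy":0,"dz":0,"spin":0},
])

```text
time: 9.2
ee_pos: [0.5868, 0.0232, 0.2137]
eef_rot: [0.698, 0.716, -0.001, 0.001]
ft_force: [1.0, -12.0, -0.3]
width: 0.0399
grip_force: 5.6
```

```bash
python3 - <<'E'
from bench import imaging
import cv2
a=imaging.camera("top")["img"][155:255,270:410,::-1]
cv2.imwrite("pics/c3.png",cv2.resize(a,None,fx=5.5,fy=5.5,interpolation=cv2.INTER_CUBIC))
E
```

```text
(no output)
```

View pics/c3.png

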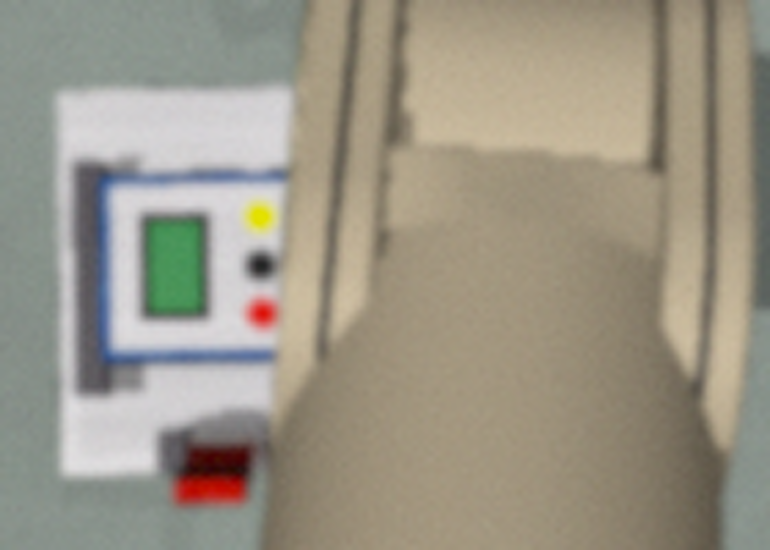

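The case is flush and square to the stop: its blue end edge runs along the stop at crop x≈103. Now the strap.

move_arm([
  {"dx":-1,"dy":0,"dz":0,"spin":0},
  {"dx":-1.5,"dy":0,"dz":0,"spin":0},
  {"dx":0,"dy":0,"dz":-2,"spin":0},
  {"dx":0,"dy":0,"dz":-3,"spin":0},
  {"dx":0,"dy":0,"dz":-3,"spin":0},
  {"dx":0,"dy":0,"dz":-3,"spin":0},
  {"dx":0,"dy":0,"dz":-3,"spin":0},
  {"dx":0,"dy":0,"dz":-3,"spin":0},
  {"dx":0,"dy":0,"dz":-1.5,"spin":0},
  {"dx":0,"dy":-2,"dz":0,"spin":0},
], claw=4)

```text
time: 10.25
ee_pos: [0.5688, 0.0001, 0.4005]
eef_rot: [0.697, 0.717, 0.001, 0.001]
ft_force: [-0.3, 0.1, -0.5]
width: 0.04
grip_force: 0.0
```

move_arm([
  {"dx":1.0,"dy":-2,"dz":0,"spin":0},
  {"dx":2,"dy":-2,"dz":0,"spin":0},
  {"dx":2,"dy":-2,"dz":0,"spin":0},
  {"dx":2,"dy":-2,"dz":0,"spin":0},
  {"dx":2,"dy":-2,"dz":0,"spin":0},
  {"dx":1.5,"dy":-1,"dz":0,"spin":0},
  {"dx":0,"dy":0,"dz":0,"spin":0},
], claw=0)

```text
time: 10.95
ee_pos: [0.4534, 0.1038, 0.3983]
eef_rot: [0.695, 0.719, 0.0, -0.001]
ft_force: [-0.5, 0.1, -0.2]
width: 0.0009
grip_force: 0.0
```

```bash
python3 - <<'E'
from h import *
from bench import telemetry
c=np.array([.57953,.05314]);a=.029;F=np.array([[np.cos(a),-np.sin(a)],[np.sin(a),np.cos(a)]])
p=telemetry.read_state()['ee_pos'];print('jig',(np.array(p[:2])-c)@F,'tip z',p[2]-.1822)
E
```

```text
jig [-0.12458225  0.05430886] tip z 0.21609074008489773
```

move_arm([
  {"dx":0,"dy":0,"dz":2.5,"spin":0},
  {"dx":0,"dy":0,"dz":2.5,"spin":0},
  {"dx":0,"dy":0,"dz":2.5,"spin":0},
  {"dx":0,"dy":0,"dz":1.5,"spin":0},
  {"dx":0,"dy":1,"dz":0,"spin":0},
  {"dx":0,"dy":1,"dz":0,"spin":0},
  {"dx":0,"dy":1,"dz":0,"spin":0},
  {"dx":0,"dy":1,"dz":0,"spin":0},
  {"dx":0,"dy":1,"dz":0,"spin":0},
])

```text
time: 11.85
ee_pos: [0.5058, 0.1036, 0.3092]
eef_rot: [0.697, 0.717, 0.0, 0.0]
ft_force: [-2.3, -0.7, 2.0]
width: 0.0006
grip_force: 1.0
```

move_arm([
  {"dx":0,"dy":1,"dz":0,"spin":0},
  {"dx":0,"dy":1,"dz":0.1,"spin":0},
  {"dx":0,"dy":1,"dz":0.2,"spin":0},
  {"dx":0,"dy":1,"dz":0.3,"spin":0},
  {"dx":0,"dy":1,"dz":0.7,"spin":0},
  {"dx":0,"dy":1,"dz":1.0,"spin":0},
  {"dx":0,"dy":0.5,"dz":1.0,"spin":0},
  {"dx":0,"dy":0.5,"dz":1.0,"spin":0},
  {"dx":0,"dy":0.3,"dz":0.7,"spin":0},
  {"dx":0,"dy":0,"dz":0,"spin":0},
])

```text
time: 12.85
ee_pos: [0.5775, 0.1056, 0.2575]
eef_rot: [0.697, 0.717, -0.001, -0.0]
ft_force: [-0.9, -0.3, -0.2]
width: 0.0007
grip_force: 0.0
```

```bash
python3 - <<'E'
from h import *
from bench import telemetry,imaging
import cv2
c=np.array([.57953,.05314]);a=.029;F=np.array([[np.cos(a),-np.sin(a)],[np.sin(a),np.cos(a)]])
p=telemetry.read_state()['ee_pos'];print('jig',(np.array(p[:2])-c)@F,'tip z',p[2]-.1822)
a=imaging.camera("scene")["img"][100:300,170:450,::-1]
cv2.imwrite("pics/s2.png",cv2.resize(a,None,fx=2.5,fy=2.5))
E
```

```text
jig [-0.0005258   0.05251302] tip z 0.07532185961103302
```

View pics/s2.png

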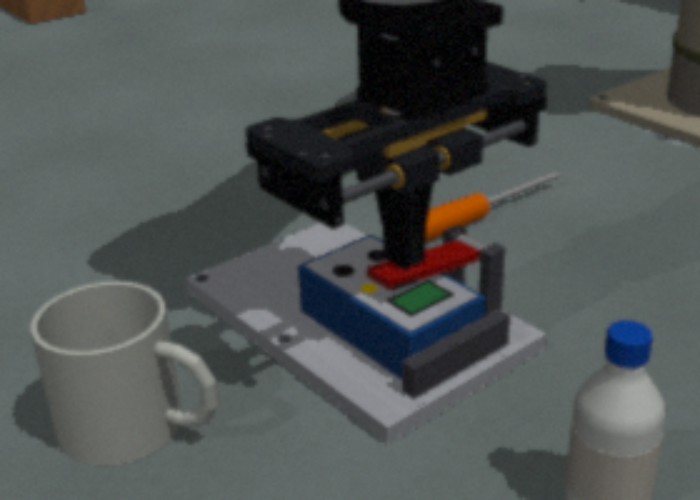

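The strap is nearly level, with the finger on its outer half around (405,262). I'll press the last centimetre gently.

move_arm([
  {"dx":0,"dy":0.1,"dz":0.3,"spin":0},
  {"dx":0,"dy":0.1,"dz":0.3,"spin":0},
  {"dx":0,"dy":0,"dz":0.2,"spin":0},
  {"dx":0,"dy":0,"dz":0.1,"spin":0},
  {"dx":0,"dy":0,"dz":0.1,"spin":0},
])

```text
time: 13.4
ee_pos: [0.5798, 0.1058, 0.2489]
eef_rot: [0.697, 0.717, 0.0, 0.0]
ft_force: [2.5, 1.2, 1.8]
width: 0.0003
grip_force: 0.7
```

move_arm([
  {"dx":0,"dy":0,"dz":0.1,"spin":0},
  {"dx":0,"dy":0,"dz":0.1,"spin":0},
])

```text
time: 13.6
ee_pos: [0.5797, 0.1058, 0.2468]
eef_rot: [0.697, 0.717, 0.0, 0.0]
ft_force: [0.6, 0.8, 1.2]
width: 0.0004
grip_force: 0.7
```

move_arm([
  {"dx":0,"dy":0,"dz":0.1,"spin":0},
  {"dx":0,"dy":0,"dz":0.1,"spin":0},
])

```text
time: 13.8
ee_pos: [0.5798, 0.1057, 0.2458]
eef_rot: [0.697, 0.717, 0.0, -0.0]
ft_force: [-7.0, -1.2, 22.0]
width: 0.0005
grip_force: 10.9
```

move_arm([
  {"dx":0,"dy":0,"dz":0.1,"spin":0},
  {"dx":0,"dy":0,"dz":0,"spin":0},
])

```text
time: 14.0
ee_pos: [0.5798, 0.1056, 0.2458]
eef_rot: [0.697, 0.717, 0.0, -0.0]
ft_force: [-8.5, -2.5, 23.6]
width: 0.0004
grip_force: 11.8
```

It's firmly down (24 N, tip at 63.6 mm). I'll lift straight off and check.

move_arm([
  {"dx":0,"dy":0,"dz":-0.5,"spin":0},
  {"dx":0,"dy":0,"dz":-1.5,"spin":0},
  {"dx":0,"dy":0,"dz":-3,"spin":0},
  {"dx":0,"dy":0,"dz":-3,"spin":0},
  {"dx":0,"dy":0,"dz":-3,"spin":0},
  {"dx":-2,"dy":0,"dz":-2,"spin":0},
  {"dx":-3,"dy":0,"dz":0,"spin":0},
  {"dx":-3,"dy":0,"dz":0,"spin":0},
  {"dx":-3,"dy":0,"dz":0,"spin":0},
  {"dx":-3,"dy":0,"dz":0,"spin":0},
  {"dx":-3,"dy":0,"dz":0,"spin":0},
  {"dx":0,"dy":0,"dz":0,"spin":0},
])

```text
time: 15.2
ee_pos: [0.5838, -0.0692, 0.3746]
eef_rot: [0.699, 0.715, -0.001, 0.001]
ft_force: [-0.6, -0.5, 0.8]
width: 0.0009
grip_force: 0.0
```

```bash
python3 - <<'E'
from bench import imaging
import cv2,numpy as np
a=imaging.camera("scene")["img"][130:280,220:420,::-1]
b=imaging.camera("top")["img"][155:255,270:410,::-1]
f=lambda i,s:cv2.resize(i,s,interpolation=cv2.INTER_CUBIC)
cv2.imwrite("pics/f.png",np.hstack([f(a,(400,300)),f(b,(400,300))]))
E
```

```text
(no output)
```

View pics/f.png

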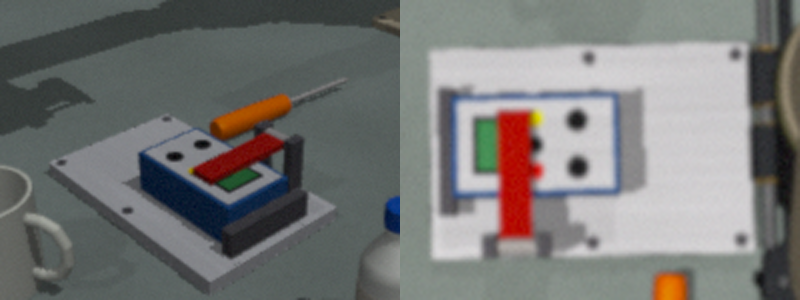

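The strap lies flat across the case (top view x≈515). The case is square against the stop (edge at x≈453), and the arm is clear.

```bash
python3 -c "
from bench import job
print(job.close_job())"
```

```text
the job is handed in; nothing more can be done
None
```

The job is handed in; no verdict came back, but the final pictures show the case panel up and flush against the stop, the strap flat on it, and the arm clear, after about 15 s of the 58 s allowed.

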